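Ready the free pot ring and aim the recipe tablet at it

ROBOT

A 6-joint arm with a two-finger parallel gripper is mounted at the origin on the work surface. World frame = base frame: x ahead of the robot, y to its left, z up, the work surface at z = 0. Lengths are in m, angles in degrees, forces in N, time in s.
With the tool pointing down it reaches from about 0.35 to 0.85 m from the base axis. Payload 8.1 kg.
Tool frame: the origin (TCP) lies on the mounting face of the last link; the fingertips stand 173 mm ahead of it and the grasp point (between the pads) lies 155 mm ahead of it; z points along the fingers, y is the line along which they close (so a half turn about z gives the same grasp; the last joint's range is limited). The gripper opens to 85 mm and grips with 20 to 120 N. Pads are 22 mm wide; open, the fingers measure 114 mm over their backs; the gripper's body (76 mm by 85 mm) begins 54 mm behind the grasp point. The pads swing forward as they close: fully open they stand 13 mm farther back than shut.
Start: joints at [70.565, 7.471, 85.268, -0, 87.261, -4.893], TCP at [0.151, 0.581, 0.405] pointing down, gripper open.
Joint ranges: [-169.43, 169.43], [-51.17, 129.36], [1.28, 143.12], [-76.62, 256.62], [0, 156.53], [-152.29, 152.29]. Speed limits (degrees/s): [136.94, 136.94, 159.86, 180, 180, 180].

INTERFACE

Orientations are given as [roll, pitch, yaw] about the fixed x, y, z axes, in that order (R = Rz(yaw) Ry(pitch) Rx(roll)).
In Python, from cell import robot gives the robot as it stands.
- The arm moves only by the tool arm_command, never from a script. Its argument "commands" is a list that holds one entry, the list of rows, each a list of 7 numbers: the shift along the tool's x, y, z as a fraction of full scale, then the turn, a rotation vector about the tool's x, y, z as a fraction of full scale, then the opening, from -1 (shut) to 1 (fully open). A call has 1 to 12 rows; each row shifts and turns the commanded pose from where the row before left it, along the tool's axes as they then stand; what a row does not reach is not made up. Full scale, the value 1, is 40 mm for a shift and 0.15 rad for a turn. A row lasts 1/8 s, in which the tool goes at most 62.5 mm and 10.7 degrees, less where a joint would pass 70% of its speed; a pose out of reach is approached as far as the arm can. A call with a number of a shift or a turn outside -1 to 1 is refused whole. A call with a gripper value outside its range is refused whole. The fingers move at their own pace and stop on an object; the grip force is fixed at half the most. Time passes only in rows, so rows that do not move let the fingers close. It gives the time, the measured TCP pose, the force, the opening and the grip force at its end, in the units of the state.
- robot.get_obs(): the state, without advancing time (a new reading comes with each control period).
- robot.grab_frame(name): name is "side" or "top" or "wrist"; returns a dict with "color" (400x640x3 uint8, red, green, blue), "fx", "fy", "cx", "cy" (pixels), "world_from_camera" (4x4, takes a point from camera to world coordinates). Camera axes: x right, y down, z forward; pixel columns grow to the right and rows downward; lengths in m; the calibration is good to about 2 mm. A picture is of the moment at which its call begins. There is no depth.
- robot.job_done(): hands the job in; it is judged then, once.
Trained networks look in the newest picture that a camera, given by its name, has taken for a name from the list of things; names that differ only in an ending like _2 or _b are one class to them, and where a whole thing is asked for, a point or a joint stands for the part that bears it (a point fixed in the world has none). Each returns a list of dicts, best first, with "p" (0 to 1); they miss things now and then, are a little off and sometimes report something else, mostly with a low value. They report only what shows in the picture. A call takes as long as a camera call. They do not tell look-alikes from the thing itself.
- robot.cut_out(camera, target): "pixels" (400x640 bool, what is visible of it).
- robot.tip_of(camera, target): "at" ([x, y, z] in m, in world coordinates, good to about 4 mm: a listed point, or the origin of a listed thing).
The state is a dict: "time_s": time; "joints": joint angles; "dq": joint speeds; "effort": joint torques, N m; "ee_pos": TCP position; "orientation": TCP orientation; "wrist_force": force on the tool from outside, world axes, zero at the start; "ft_torque": the same for the moment, N m; "gripper_width": finger opening in m; "grasp_force": force on a finger pad.
Only numpy, scipy, OpenCV 4.12 (cv2) and the standard library are available. Lean on these libraries where they do the work, as an engineer would, in place of code of your own. Each camera call takes 0.05 s, during which the arm holds its last target. There are 200 camera calls.

TASK

One of the two brass pot rings on the granite slab is taken by the mug. Slide the yellow trivet along the slab, without lifting it, until it is centred on the free ring, and turn the recipe tablet on its stand so that the screen faces the trivet squarely, leaning back about 30 degrees from upright. Leave the mug and everything else on the counter where it is.

Things in the scene. Friction and masses are not known exactly. Their poses are not given: they have to be found in the camera images.
- slab: Dark speckled granite offcut, 190 x 620 x 20 mm (x, y, z), fixed to the counter, its flat top 20 mm above the counter. Origin: centre of its underside; y along its length. Two flush brass circles (172 mm across) are inlaid in the top, one towards each end; nothing protrudes.
- ring_left (a point): Centre of the brass circle at the slab's +y end, on the slab's top surface, 205 mm from the slab's centre. The mug stands in this ring or in the other one; the ring without the mug is free.
- ring_right (a point): Centre of the brass circle at the slab's -y end, on the slab's top surface, 205 mm from the slab's centre.
- trivet: Yellow flat round trivet, 160 mm across, 14 mm thick, with a 64 mm round hole right through its middle, about 0.2 kg; lies loose near the middle of the slab. Origin: centre of its underside (on the hole's axis). Closed fingertips fit in the hole with room and can drag it.
- mug: Blue ceramic mug, 80 mm across, 95 mm high, with a handle at its own +y side; stands loose in one of the two brass rings, up to about 25 mm off the ring's centre. Origin: centre of its underside.
- screen (a point): Middle of the recipe tablet's tilt hinge, 110 mm above the counter, on the swivel axis. Axes move with the tablet: y along its width, z up the plate, -x straight out of the front (screen) face. Tablet: plate 200 mm wide, 140 mm tall, 10 mm thick; front face at x = -20 mm, y -100 to 100 mm, z -40 (lower edge) to +100 mm (upper edge).
- swivel (a joint): Turn of the tablet about the vertical axis through point screen, rad, counter-clockwise from above positive, 0 = facing the stand's front (towards the robot), range -1.35 to 1.35. Stays where left; friction 0.2 N m: 3 N at 75 mm from the axis. Pushing the +y part of the screen away from the robot turns the screen towards +y.
- tilt (a joint): Lean of the tablet about its horizontal hinge, rad: 0 = upright, positive = upper edge leaning back, away from the screen's front; range 0 to 1.0. Stays where it is left; friction 0.5 N m, so about 6 N at 80 mm above the hinge. Starts between 0 and 0.2.
- bowls: Nest of stainless bowls, 170 mm across, 85 mm high, on the counter at the left beyond the slab. Origin: centre of the underside. Leave alone.
- tongs: Closed kitchen tongs, 250 mm long, lying across the rim of the bowls. Origin: middle of the underside. Leave alone.
- mwiko: Heavy wooden cooking paddle, 285 mm long, 16 mm thick, on the counter at the right beyond the slab. Origin: underside, near the middle. Leave alone.
- stand: The tablet's stand beyond the slab: slim dark post on a round foot 100 mm across, screwed to the counter. Origin: centre of the foot's underside, on the swivel axis; its front is its -x side.
- brush: Scrubbing brush, dark wooden block on pale bristles, 60 x 90 x 30 mm, on the counter just beyond the tablet, to the right. Origin: centre of the underside. Leave alone.
- salt: Low amber glass salt jar with a wooden cap, 72 mm across, 55 mm high, on the counter just beyond the tablet, to the left. Origin: centre of the underside. Leave alone.
Things that resemble listed ones, but are neither listed nor needed, are in the scene too. There is more than one size of the mug; the job needs the largest.

How it is judged (in metres and radians):
At the end, for the whole second after the job is handed in: The trivet lies flat and still, its centre within 20 mm of the centre of the ring without the mug; the line straight out of the screen's middle passes within 45 mm of the trivet's centre seen from above; the tablet leans back 23 to 37 degrees; mug and other things undisturbed (((y of mug in the frame of slab above 0 m and horizontal distance between trivet and ring_right below 0.02 m) or (y of mug in the frame of slab below 0 m and horizontal distance between trivet and ring_left below 0.02 m)) and angle between trivet's own z axis and vertical below 0.05 rad and linear speed of trivet below 0.01 m/s and y of trivet in the frame of screen between -0.045 and 0.045 m and value of joint tilt between 0.4 and 0.65 rad); the robot touches nothing.
It fails at once if the trivet is lifted off the slab (more than 20 mm) (z of trivet in the frame of slab above 0.04 m).
It fails at once if the mug is moved more than 15 mm or tipped (distance of mug from where it was at the start of the episode above 0.015 m or angle between mug's own z axis and vertical above 0.3 rad).
It fails at once if the bowls, tongs, mwiko, brush or salt jar are moved more than 25 mm (distance of any of bowls, tongs, mwiko, brush, salt from where it was at the start of the episode above 0.025 m).
It also fails if it takes over 51 s, if anything falls off the work surface, if the arm or the gripper's body presses on something with over 40 N, if the wrist force passes 120 N, or if a joint passes its speed limit or range.

## Working session

There is one attempt and no reset: what is moved stays moved. The work goes in short steps, Python scripts to look and compute and a tool call to move; the robot and the scene stay as the last step left them, time stands still between calls to the robot, and variables do not carry over. Pictures are saved under pics/ and viewed, at most 10 in all, crops included, and the job is handed in when it is done.

Besides the shell and the picture viewer there is one more tool, called after "Request:" in YAML: its name, and indented under it one key for each argument. arm_command: Moves the arm, as the interface text tells. Its arguments: {"type":"object","properties":{"commands":{"type":"array"}},"required":["commands"]}

```bash
mkdir -p pics; ls; cat > h.py <<'E'
import numpy as np, cv2
from cell import robot
def save(cam,name):
    f=robot.grab_frame(cam); cv2.imwrite(f'pics/{name}.png',f['color'][:,:,::-1]); return f
def proj(f,p):
    q=np.linalg.inv(f['world_from_camera'])@np.r_[p,1]; return np.array([f['fx']*q[0]/q[2]+f['cx'],f['fy']*q[1]/q[2]+f['cy']])
def onz(f,uv,z):
    T=f['world_from_camera']; d=T[:3,:3]@np.array([(uv[0]-f['cx'])/f['fx'],(uv[1]-f['cy'])/f['fy'],1]); o=T[:3,3]
    return o+d*(z-o[2])/d[2]
E
python3 - <<'E'
from h import *
o=robot.get_obs(); print({k:np.round(v,3) for k,v in o.items()})
for c in ['top','side']:
    f=save(c,c+'0'); print(c,np.round(f['world_from_camera'],3).tolist(),f['fx'])
    for t in ['slab','ring_left','ring_right','trivet','mug','screen','stand','bowls','tongs','mwiko','brush','salt']:
        print(t,[(np.round(d['at'],3).tolist(),round(d['p'],2),proj(f,d['at']).round().tolist()) for d in robot.tip_of(c,t)[:4]])
E
```

```text
pics
{'time_s': np.float64(0.0), 'joints': array([ 7.0565e+01,  7.5160e+00,  8.5329e+01,  2.0000e-03,  8.7262e+01,
       -4.8930e+00]), 'dq': array([ 0.004, -0.01 , -0.071, -0.062,  0.005,  0.05 ]), 'effort': array([-2.0000e-03, -5.6943e+01, -5.0054e+01, -0.0000e+00,  1.6000e-02,
       -0.0000e+00]), 'ee_pos': array([0.151, 0.581, 0.404]), 'orientation': array([-1.79893e+02, -1.10000e-02,  1.65459e+02]), 'wrist_force': array([-1.075, -0.646, -0.242]), 'ft_torque': array([-0.01 , -0.021,  0.006]), 'grasp_force': np.float64(0.0), 'gripper_width': np.float64(0.085)}
top [[0.015, -0.99, 0.141, 0.38], [-1.0, -0.012, 0.023, -0.03], [-0.021, -0.141, -0.99, 1.294], [0.0, 0.0, 0.0, 1.0]] 509.77576437459396
slab [([0.476, 0.033, 0.0], 0.87, [305.0, 234.0]), ([0.768, -0.082, -0.002], 0.16, [350.0, 124.0])]
ring_left [([0.489, 0.235, 0.02], 0.86, [224.0, 227.0])]
ring_right [([0.468, -0.172, 0.024], 0.93, [386.0, 238.0]), ([0.77, -0.081, 0.001], 0.51, [350.0, 123.0])]
trivet [([0.466, 0.043, 0.022], 0.84, [300.0, 238.0])]
mug [([0.294, 0.191, 0.001], 0.71, [240.0, 306.0]), ([0.472, 0.243, 0.02
[... 1063 characters left out ...]
1, -0.17, 0.02], 0.7, [348.0, 273.0]), ([0.289, 0.32, -0.002], 0.62, [205.0, 193.0]), ([0.291, 0.192, -0.002], 0.56, [224.0, 219.0])]
screen [([0.669, 0.031, 0.11], 0.85, [360.0, 170.0])]
stand [([0.663, 0.027, 0.004], 0.74, [357.0, 195.0])]
bowls [([0.711, 0.264, -0.0], 0.77, [324.0, 146.0]), ([0.478, 0.031, -0.001], 0.67, [307.0, 224.0])]
tongs [([0.776, 0.117, -0.005], 0.73, [366.0, 164.0]), ([0.712, 0.266, 0.085], 0.72, [324.0, 126.0])]
mwiko [([0.694, -0.346, 0.003], 0.86, [457.0, 279.0])]
brush [([0.769, -0.077, -0.0], 0.75, [406.0, 201.0]), ([0.711, 0.263, -0.001], 0.69, [325.0, 146.0])]
salt [([0.78, 0.115, -0.003], 0.65, [368.0, 163.0]), ([0.669, 0.03, 0.111], 0.18, [360.0, 170.0])]
```

View pics/top0.png

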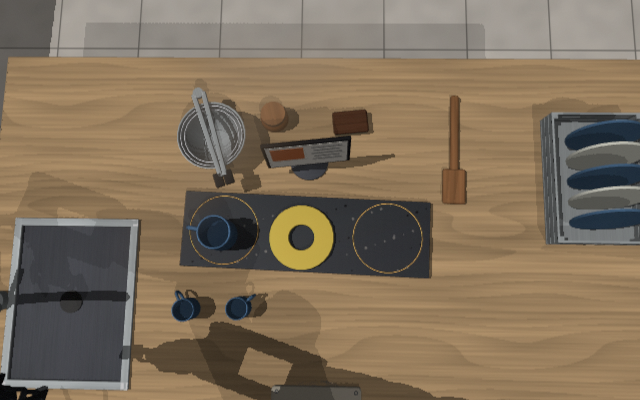

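View pics/side0.png

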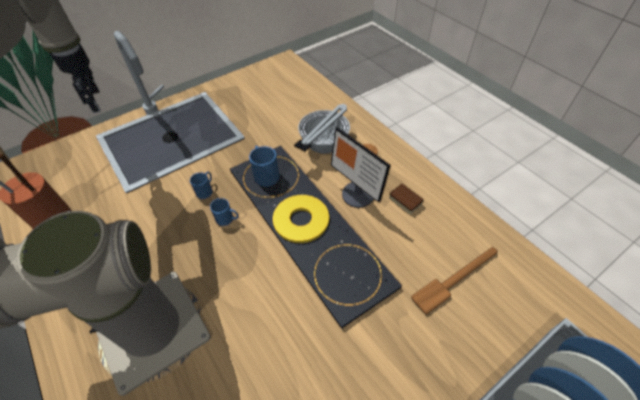

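The top view shows the mug on the left ring (215,233), the trivet at (301,237), the free right ring at (388,238) and the tablet at (306,152). There are three mugs: two small ones off the slab at (185,308) and (240,306), and the large one on the ring. The large one fits the description, since it is the biggest and stands in a ring. The side view agrees: mug (265,168), trivet (301,219), free ring (348,273), tablet (360,165). I'll confirm with one crop and move above the trivet.

```bash
python3 - <<'E'
import cv2
i=cv2.imread('pics/top0.png')[95:330,170:480]; cv2.imwrite('pics/crop0.png',cv2.resize(i,None,fx=2.5,fy=2.5,interpolation=cv2.INTER_CUBIC))
E
```

```text
(no output)
```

View pics/crop0.png

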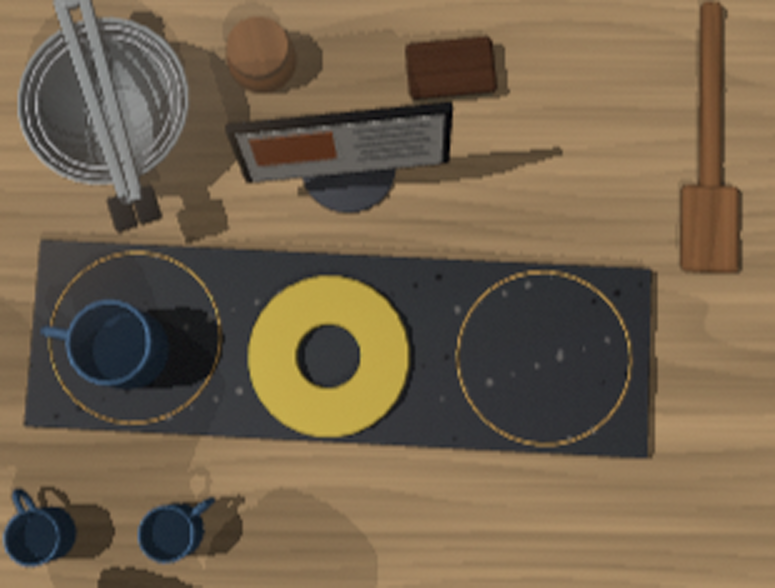

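Request:
arm_command:
  commands:
    - [[0,0,0,0,0,-0.846,-1],[0,0,0,0,0,-0.846,-1],[-0.564,-0.96,0,0,0,0,-1],[-0.564,-0.96,0,0,0,0,-1],[-0.564,-0.96,0,0,0,0,-1],[-0.564,-0.96,0,0,0,0,-1],[-0.564,-0.96,0,0,0,0,-1],[-0.564,-0.96,0,0,0,0,-1],[-0.564,-0.96,0,0,0,0,-1],[-0.564,-0.96,0,0,0,0,-1],[-0.564,-0.96,0,0,0,0,-1],[-0.564,-0.96,0,0,0,0,-1]]

```text
time_s: 2.8
ee_pos: [0.3767, 0.1955, 0.405]
orientation: [180.0, 0.0, -180.0]
wrist_force: [0.9, 0.5, 0.3]
gripper_width: -0.0003
grasp_force: 0.0
```

The crop confirms that the large mug fills the left ring at crop (110,343), the right ring at (545,357) is empty, and the trivet hole is at (329,356). Next I go above the hole and lower into it.

Request:
arm_command:
  commands:
    - [[-0.563,-0.96,0,0,0,0,-1],[-0.563,-0.96,0,0,0,0,-1],[-0.563,-0.96,0,0,0,0,-1],[-0.563,-0.96,0.3,0,0,0,-1],[0,0,1,0,0,0,-1],[0,0,1,0,0,0,-1],[0,0,1,0,0,0,-1],[0,0,0.6,0,0,0,-1],[0,0,0.0,0,0,0,-1]]

```text
time_s: 3.92
ee_pos: [0.4651, 0.0432, 0.2467]
orientation: [180.0, -0.3, 180.0]
wrist_force: [-1.0, -0.1, 0.2]
gripper_width: 0.0001
grasp_force: 0.0
```

```bash
python3 - <<'E'
from h import *
f=save('side','s1'); o=robot.get_obs(); print(o['time_s'],o['ee_pos'].round(4))
for c in ['side','top']:
    if c=='top': f=robot.grab_frame('top')
    d=robot.tip_of(c,'trivet'); print(c,[(np.round(x['at'],3),round(x['p'],2)) for x in d[:2]])
i=cv2.imread('pics/s1.png')[80:330,180:480]; cv2.imwrite('pics/s1c.png',cv2.resize(i,None,fx=2.4,fy=2.4))
E
```

```text
3.975 [0.466  0.0432 0.2485]
side [(array([0.467, 0.041, 0.022]), 0.76)]
top [(array([0.468, 0.043, 0.02 ]), 0.7), (array([ 0.767, -0.082,  0.   ]), 0.39)]
```

View pics/s1c.png

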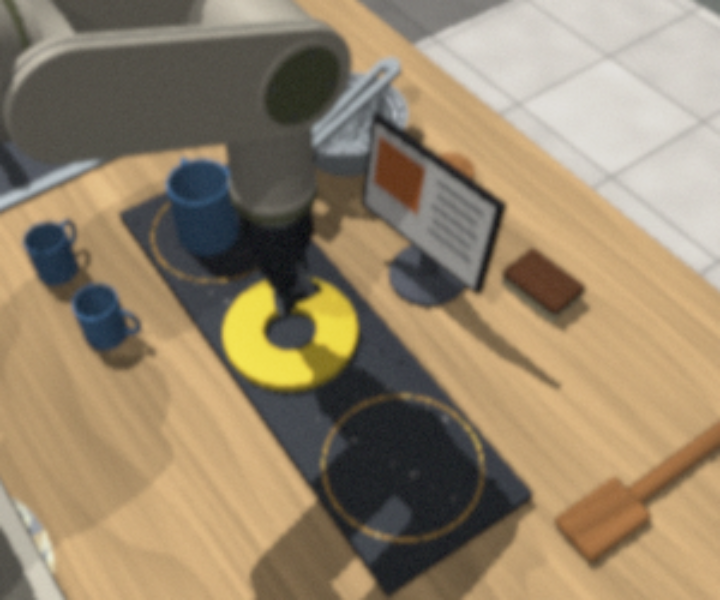

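The fingertips sit right over the hole at crop (290,300). Next I lower them, then drag along -y.

Request:
arm_command:
  commands:
    - [[0,0,0.8,0,0,0,-1],[0,0,0.43,0,0,0,-1],[0,-0.4,0,0,0,0,-1],[0,-0.6,0,0,0,0,-1],[0,-0.6,0,0,0,0,-1],[0,-0.6,0,0,0,0,-1],[0,-0.6,0,0,0,0,-1],[-0.03,-0.6,0,0,0,0,-1],[-0.03,-0.6,0,0,0,0,-1],[-0.03,-0.6,0,0,0,0,-1],[0,-0.6,0,0,0,0,-1],[0,-0.3,0,0,0,0,-1]]

```text
time_s: 5.62
ee_pos: [0.4702, -0.1787, 0.2009]
orientation: [-180.0, 0.1, 179.9]
wrist_force: [0.4, 4.5, 5.5]
gripper_width: -0.0
grasp_force: 3.2
```

```bash
cat > t.py <<'E'
from h import *
o=robot.get_obs(); print(o['time_s'],o['ee_pos'].round(4),o['wrist_force'].round(1))
for c in ['side','top']:
    f=robot.grab_frame(c)
    for t in ['trivet','ring_right','mug','screen']:
        print(c,t,[(np.round(x['at'],3),round(x['p'],2)) for x in robot.tip_of(c,t)[:2]])
E
python3 t.py
```

```text
5.625 [ 0.4702 -0.1787  0.2009] [0.4 4.5 5.5]
side trivet [(array([ 0.47 , -0.156,  0.021]), 0.94)]
side ring_right [(array([ 0.471, -0.172,  0.019]), 0.89), (array([0.71 , 0.269, 0.086]), 0.7)]
side mug [(array([0.295, 0.192, 0.001]), 0.77), (array([ 0.288,  0.321, -0.003]), 0.7)]
side screen []
top trivet [(array([ 0.469, -0.156,  0.02 ]), 0.71)]
top ring_right [(array([ 0.468, -0.173,  0.021]), 0.6)]
top mug [(array([0.469, 0.244, 0.024]), 0.83), (array([ 0.289,  0.322, -0.001]), 0.72)]
top screen [(array([0.665, 0.028, 0.107]), 0.78)]
```

Request:
arm_command:
  commands:
    - [[0,-0.2,-0.03,0,0,0,-1],[0,-0.2,0,0,0,0,-1],[0,0,0,0,0,0,-1],[0,0.35,0,0,0,0,-1],[0,0,-0.8,0,0,0,-1],[0,0,-1,0,0,0,-1],[0,0,-1,0,0,0,-1],[0,0,-1,0,0,0,-1],[0,0,-1,0,0,0,-1],[0,0,0,0,0,0,-1]]

```text
time_s: 7.38
ee_pos: [0.4707, -0.1783, 0.3964]
orientation: [-179.8, 0.3, -180.0]
wrist_force: [0.7, 0.4, -0.3]
gripper_width: -0.0001
grasp_force: 0.0
```

```bash
python3 t.py; cat > tab.py <<'E'
# tablet pose from the cut-outs of both fixed cameras: fit swivel, tilt to mask outline (hinge known)
from h import *
import sys
from scipy.optimize import minimize
from scipy.spatial import cKDTree
H=np.array([0.667,0.029,0.11])
def corners(s,t,h):
    Rz=np.array([[np.cos(s),-np.sin(s),0],[np.sin(s),np.cos(s),0],[0,0,1]])
    Ry=np.array([[np.cos(t),0,np.sin(t)],[0,1,0],[-np.sin(t),0,np.cos(t)]])
    return [h+Rz@Ry@np.array([x,y,z]) for x in(-.02,-.01) for y in(-.1,.1) for z in(-.04,.1)]
def run(cams=('top','side'),show=True):
    M=[]
    for c in cams:
        f=robot.grab_frame(c); d=robot.cut_out(c,'screen')
        if d: M.append((f,d[0]['pixels'])); 
        print(c,[(round(x['p'],2),int(x['pixels'].sum()),np.argwhere(x['pixels']).mean(0).round()) for x in d[:2]])
    def cost(v):
        e=0
        for f,m in M:
            q=np.array([proj(f,p) for p in corners(v[0],v[1],H+np.r_[v[2:4],0])]).astype(np.float32)
            hull=cv2.convexHull(q)
            k=np.zeros(m.shape,np.uint8); cv2.fillConvexPoly(k,np.round(hull*16).astype(np.int32),255,cv2.LINE_AA,4)
            e+=np.abs(k/255.-m).sum()/max(m.sum(),1)
        return e+20*np.sum(np.square(v[2:4]/0.02))*0.05
    best=min(([*r] for r in np.array(np.meshgrid(np.arange(-.3,1.3,.1),np.arange(0,.9,.1))).reshape(2,-1).T),key=lambda r:cost(np.r_[r,0,0]))
    r=minimize(cost,np.r_[best,0,0],method='Nelder-Mead',options=dict(initial_simplex=np.r_[best,0,0]+np.vstack([np.zeros(4),np.diag([.08,.08,.006,.006])])))
    print('swivel(world) tilt dH cost',r.x.round(3),round(r.fun,3)); return r.x
if __name__=='__main__': run(sys.argv[1:] or ('top','side'))
E
python3 tab.py
```

```text
7.375 [ 0.4707 -0.1783  0.3964] [ 0.7  0.4 -0.3]
side trivet [(array([ 0.469, -0.171,  0.022]), 0.84)]
side ring_right [(array([ 0.47, -0.17,  0.02]), 0.87)]
side mug [(array([0.294, 0.193, 0.001]), 0.77), (array([0.47 , 0.244, 0.018]), 0.76)]
side screen []
top trivet [(array([ 0.47 , -0.166,  0.018]), 0.59)]
top ring_right [(array([ 0.468, -0.172,  0.023]), 0.91)]
top mug [(array([ 0.288,  0.324, -0.003]), 0.92), (array([0.472, 0.242, 0.025]), 0.69)]
top screen [(array([0.667, 0.027, 0.11 ]), 0.69)]
top [(0.75, 2050, array([152., 307.]))]
side [(0.65, 335, array([177., 373.]))]
swivel(world) tilt dH cost [-0.023 -0.547  0.004 -0.001] 2.693
```

```bash
sed -i "s|        e=0|        e=5*max(0,-v[1])|" tab.py; python3 tab.py top; python3 - <<'E'
from h import *
f=save('wrist','w2'); print(np.round(f['world_from_camera'],3).tolist(), proj(f,[.667,.029,.11]))
E
```

```text
top [(0.64, 2166, array([152., 307.]))]
swivel(world) tilt dH cost [ 0.111  0.082 -0.    -0.001] 0.051
[[-0.001, 0.952, 0.306, 0.391], [1.0, 0.0, 0.0, -0.18], [0.0, 0.306, -0.952, 0.361], [0.0, 0.0, 0.0, 1.0]] [527.08097706 385.46963618]
```

The trivet is within about 4 mm of the free ring, so that part is done. The tablet fit gives swivel 0.11 and tilt 0.08, and the swivel needs to reach about 0.785. I'll approach in front of the -y part of the screen.

Request:
arm_command:
  commands:
    - [[-0.81,0.77,0,0,0,0,-1],[-0.81,0.77,0,0,0,0,-1],[-0.81,0.77,0,0,0,0,-1],[-0.81,0.77,0,0,0,0,-1],[0,0,0,0,0,0.873,-1],[0,0,0,0,0,0.873,-1],[0,0,0,0,0,0.873,-1],[0,0,0,0,0,0.873,-1],[0,0,0,0,0,0.873,-1],[0,0,0,0,0,0.873,-1],[0,0,0.8,0,0,0,-1],[0,0,0.8,0,0,0,-1]]

```text
time_s: 9.72
ee_pos: [0.5997, -0.0557, 0.3285]
orientation: [180.0, 0.1, 135.0]
wrist_force: [-0.9, -0.3, 0.9]
gripper_width: 0.0001
grasp_force: 0.0
```

Request:
arm_command:
  commands:
    - [[-0.3,0.3,0,0,0,0,-1],[-0.25,0.25,0,0,0,0,-1],[-0.2,0.2,0,0,0,0,-1],[-0.2,0.2,0,0,0,0,-1],[-0.2,0.2,0,0,0,0,-1],[-0.2,0.2,0,0,0,0,-1],[-0.15,0.15,0,0,0,0,-1],[-0.1,0.15,0,0,0,0,-1],[0,0,0,0,0,0,-1]]

```text
time_s: 10.85
ee_pos: [0.692, -0.0543, 0.3287]
orientation: [180.0, 0.0, 135.0]
wrist_force: [-0.6, -3.3, 2.2]
gripper_width: 0.0
grasp_force: 0.0
```

```bash
python3 tab.py; python3 tab.py top;  python3 - <<'E'
from h import *
save('side','s3')
E
```

```text
top []
side [(0.69, 2565, array([165., 356.]))]
swivel(world) tilt dH cost [0.845 0.056 0.001 0.001] 0.223
top [(0.97, 906, array([148., 313.]))]
swivel(world) tilt dH cost [ 1.246e+00  0.000e+00 -1.000e-03 -3.000e-03] 1.059
```

View pics/s3.png

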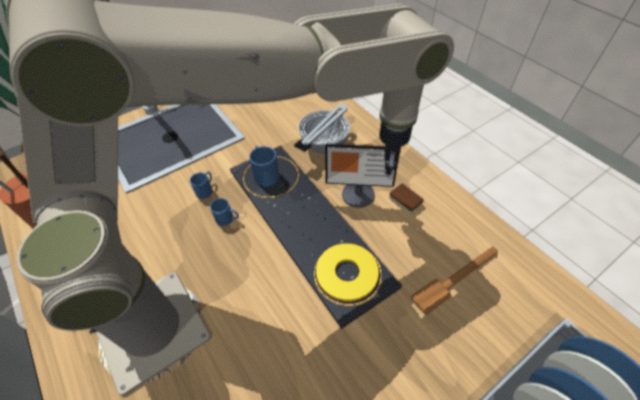

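The side view shows the screen at (360,165) now facing roughly towards the trivet at (347,272), with the arm still covering part of it. I'll back off along the normal to the centre line and measure.

Request:
arm_command:
  commands:
    - [[0,-0.6,0,0,0,0,-1],[0,-0.6,0,0,0,0,-1],[0,-0.6,0,0,0,0,-1],[0.65,0,-0.3,0,0,0,-1],[0.65,0,-0.3,0,0,0,-1],[0.6,0,0,0,0,0,-1],[0,0,0,0,0,0,-1]]

```text
time_s: 12.08
ee_pos: [0.586, -0.0501, 0.3527]
orientation: [180.0, -0.0, 135.1]
wrist_force: [0.5, -0.5, 0.0]
gripper_width: -0.0001
grasp_force: 0.0
```

```bash
python3 tab.py; python3 tab.py top; python3 tab.py side; python3 t.py|grep -v mug
```

```text
top [(0.83, 292, array([172., 285.]))]
side [(0.92, 2189, array([165., 361.]))]
swivel(world) tilt dH cost [ 0.713 -0.198  0.003  0.001] 3.755
top [(0.7, 317, array([171., 286.])), (0.48, 11128, array([230., 294.]))]
swivel(world) tilt dH cost [ 0.609 -0.208  0.002 -0.001] 3.086
side [(0.68, 2317, array([166., 362.])), (0.42, 1087, array([130., 321.]))]
swivel(world) tilt dH cost [0.896 0.044 0.001 0.001] 0.354
12.475 [ 0.587  -0.0518  0.3524] [0.3 0.6 1. ]
side trivet [(array([ 0.468, -0.17 ,  0.024]), 0.85)]
side ring_right [(array([ 0.472, -0.169,  0.019]), 0.91), (array([0.709, 0.267, 0.085]), 0.56)]
side screen [(array([0.67 , 0.03 , 0.112]), 0.61), (array([ 0.47 , -0.169,  0.02 ]), 0.45)]
top trivet [(array([ 0.47 , -0.168,  0.017]), 0.65)]
top ring_right [(array([ 0.47 , -0.171,  0.023]), 0.9)]
top screen [(array([0.669, 0.025, 0.111]), 0.85)]
```

Request:
arm_command:
  commands:
    - [[0,0.5,0,0,0,0,-1],[0,0.5,0,0,0,0,-1],[0,0.4,0,0,0,0,-1],[0,0.3,0,0,0,0,-1],[0,0.3,0,0,0,0,-1],[0,0.3,0,0,0,0,-1],[0,0.3,0,0,0,0,-1],[0,0.15,0,0,0,0,-1],[0,0,0,0,0,0,-1]]

```text
time_s: 14.1
ee_pos: [0.6644, 0.0266, 0.3525]
orientation: [-179.9, -0.1, 135.0]
wrist_force: [-5.0, -1.1, 2.6]
gripper_width: -0.0004
grasp_force: 2.6
```

```bash
python3 tab.py side; python3 tab.py top; python3 -c "
from h import *
o=robot.get_obs();print(o['ee_pos'],o['wrist_force'])"
```

```text
side [(0.77, 3329, array([162., 361.]))]
swivel(world) tilt dH cost [0.845 0.361 0.001 0.001] 0.099
top [(0.56, 1511, array([163., 295.]))]
swivel(world) tilt dH cost [ 0.614  0.002 -0.    -0.   ] 0.918
[0.66428188 0.02644342 0.35247562] [-3.92753859 -1.35835738  2.54479633]
```

Request:
arm_command:
  commands:
    - [[0,0.15,0,0,0,0,-1],[0,0.05,0,0,0,0,-1],[0,0,0,0,0,0,-1],[0,-0.8,0,0,0,0,-1],[0,-1,0,0,0,0,-1],[0,-1,0,0,0,0,-1],[0,-1,-0.5,0,0,0,-1],[0,-1,-0.5,0,0,0,-1],[0,-1,-0.5,0,0,0,-1],[0,-0.5,0,0,0,0,-1],[0,0,0,0,0,0,-1]]

```text
time_s: 15.68
ee_pos: [0.4916, -0.1467, 0.4123]
orientation: [180.0, -0.0, 134.9]
wrist_force: [0.0, -0.1, -0.4]
gripper_width: 0.0001
grasp_force: 0.0
```

```bash
python3 tab.py side; python3 tab.py top; python3 tab.py; python3 t.py
```

```text
side [(0.84, 1494, array([163., 367.]))]
swivel(world) tilt dH cost [ 0.901  0.    -0.     0.   ] 1.285
top [(0.68, 3435, array([147., 305.])), (0.49, 12470, array([234., 283.]))]
swivel(world) tilt dH cost [ 0.881  0.417 -0.001 -0.001] 0.044
top [(0.84, 3439, array([147., 305.]))]
side [(0.67, 1465, array([164., 367.])), (0.45, 1330, array([284., 446.]))]
swivel(world) tilt dH cost [ 0.886  0.388  0.    -0.   ] 1.56
16.075 [ 0.4924 -0.1456  0.4123] [ 0.4 -0.6  0.2]
side trivet [(array([ 0.468, -0.168,  0.017]), 0.76), (array([0.664, 0.027, 0.001]), 0.61)]
side ring_right [(array([ 0.47 , -0.172,  0.02 ]), 0.59)]
side mug [(array([ 0.29 ,  0.322, -0.005]), 0.76), (array([0.47 , 0.242, 0.02 ]), 0.64)]
side screen [(array([0.667, 0.03 , 0.108]), 0.73)]
top trivet [(array([ 0.468, -0.168,  0.017]), 0.68)]
top ring_right [(array([ 0.467, -0.172,  0.023]), 0.83)]
top mug [(array([ 0.289,  0.319, -0.003]), 0.93), (array([0.469, 0.241, 0.024]), 0.86)]
top screen [(array([0.668, 0.027, 0.111]), 0.7)]
```

The clean top fit gives swivel 0.88 (target about 0.785) and tilt 0.42 (target about 0.52). I'll nudge the +y side first, then push the centre a little further.

Request:
arm_command:
  commands:
    - [[0.3,0.9,0.3,0,0,0,-1],[0.3,0.9,0.3,0,0,0,-1],[0.3,0.9,0.3,0,0,0,-1],[0.3,0.9,0.3,0,0,0,-1],[0.3,0.9,0.3,0,0,0,-1],[0,0.5,0,0,0,0,-1],[0,0.5,0,0,0,0,-1],[0,0.4,0,0,0,0,-1],[0,0.2,0,0,0,0,-1],[0,0.2,0,0,0,0,-1],[0,0,0,0,0,0,-1],[0,-0.8,0,0,0,0,-1]]

```text
time_s: 18.08
ee_pos: [0.6055, 0.0524, 0.3527]
orientation: [179.9, 0.0, 135.1]
wrist_force: [-0.3, -0.6, -1.2]
gripper_width: -0.0001
grasp_force: 0.0
```

Request:
arm_command:
  commands:
    - [[-0.5,0,0,0,0,0,-1],[-0.5,0,0,0,0,0,-1],[-0.5,0,0,0,0,0,-1],[0,0.4,0,0,0,0,-1],[0,0.3,0,0,0,0,-1],[0,0.2,0,0,0,0,-1],[0,0,0,0,0,0,-1]]

```text
time_s: 18.95
ee_pos: [0.6729, 0.0356, 0.3522]
orientation: [-179.9, -0.0, 135.0]
wrist_force: [-3.0, -3.5, 0.1]
gripper_width: 0.0001
grasp_force: 1.7
```

Request:
arm_command:
  commands:
    - [[0,0.12,0,0,0,0,-1],[0,0,0,0,0,0,-1],[0,-0.8,0,0,0,0,-1],[0,-1,0,0,0,0,-1],[0,-1,0,0,0,0,-1],[0,-1,-0.5,0,0,0,-1],[0,-1,-0.5,0,0,0,-1],[0,-1,-0.5,0,0,0,-1],[0,-1,-0.5,0,0,0,-1],[-0.8,-0.5,0,0,0,0,-1],[-0.8,0,0,0,0,0,-1],[0,0,0,0,0,0,-1]]

```text
time_s: 20.45
ee_pos: [0.5159, -0.2141, 0.4325]
orientation: [180.0, 0.0, 134.9]
wrist_force: [-0.7, -0.3, 0.7]
gripper_width: -0.0
grasp_force: 0.0
```

```bash
python3 tab.py top;python3 tab.py top; python3 tab.py side; python3 - <<'E'
from h import *
save('top','t9'); save('side','s9')
for c in ['top','side']:
    for t in ['trivet','mug','ring_right','bowls','tongs','mwiko','brush','salt','screen']: print(c,t,[(np.round(x['at'],3),round(x['p'],2)) for x in robot.tip_of(c,t)[:3]])
E
```

```text
top [(0.76, 3784, array([146., 304.])), (0.19, 707, array([117., 274.]))]
swivel(world) tilt dH cost [ 0.773  0.496 -0.    -0.001] 0.047
top [(0.7, 3810, array([146., 304.]))]
swivel(world) tilt dH cost [ 0.765  0.501 -0.    -0.001] 0.044
side [(0.9, 2127, array([159., 347.]))]
swivel(world) tilt dH cost [ 0.279  0.006 -0.001  0.001] 0.672
top trivet [(array([ 0.468, -0.169,  0.022]), 0.83)]
top mug [(array([0.473, 0.243, 0.023]), 0.74), (array([ 0.289,  0.322, -0.004]), 0.68), (array([ 0.292,  0.19 , -0.   ]), 0.67)]
top ring_right [(array([ 0.469, -0.17 ,  0.023]), 0.66), (array([ 0.477,  0.035, -0.   ]), 0.24)]
top bowls [(array([ 0.71 ,  0.264, -0.005]), 0.84)]
top tongs [(array([0.71 , 0.266, 0.086]), 0.61), (array([0.666, 0.025, 0.11 ]), 0.37)]
top mwiko []
top brush [(array([ 0.768, -0.082,  0.001]), 0.87)]
top salt [(array([ 0.776,  0.12 , -0.001]), 0.87)]
top screen [(array([0.664, 0.024, 0.11 ]), 0.97)]
side trivet [(array([ 0.47 , -0.171,  0.021]), 0.83), (array([ 0.477,  0.031, -0.004]), 0.44)]
side mug [(array([ 0.289,  0.32 , -0.004]), 0.91), (array([0.294, 0.194, 0.001]), 0.8), (array([0.472, 0.245, 0.018]), 0.63)]
side ring_right [(array([ 0.472, -0.17 ,  0.022]), 0.97), (array([ 0.477,  0.03 , -0.002]), 0.33)]
side bowls [(array([0.711, 0.266, 0.001]), 0.84)]
side tongs [(array([0.711, 0.268, 0.086]), 0.8), (array([0.489, 0.233, 0.019]), 0.52)]
side mwiko [(array([ 0.698, -0.346,  0.   ]), 0.61)]
side brush [(array([ 0.769, -0.075, -0.   ]), 0.92)]
side salt [(array([ 0.696, -0.346, -0.004]), 0.32)]
side screen [(array([0.712, 0.264, 0.084]), 0.48)]
```

View pics/t9.png

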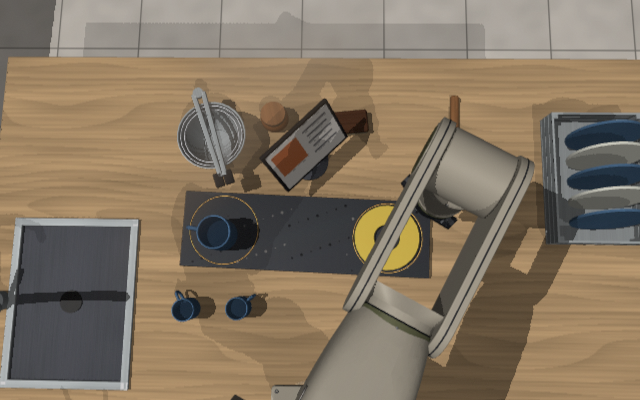

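The picture shows the trivet filling the right ring at (388,237) and the tablet at (304,146) turned towards it. The fit gives swivel 0.77 and tilt 0.50, the mug is unmoved at (213,233), and the arm touches nothing. I'm handing in.

```bash
python3 -c "
from cell import robot
print(robot.job_done())"
```

```text
the job is handed in; nothing more can be done
None
```

I handed the job in (no verdict was returned): by camera, the trivet is within about 5 mm of the free right ring, and the screen faces it within about 6 mm and leans back about 29°; the mug, bowls, tongs, mwiko, brush and salt jar measure where they started.

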